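# Start a battery test on the bench tester

### The job

Start the test of the battery that stands in the bench tester: press the round key, then the square key, then the long bar key, gently and one at a time, each well past half way down and let right up again before the next, without going back to an earlier one. Leave the cross-shaped key alone, and do not disturb the battery or the things lying around the tester.

Things in the scene. Friction and masses are not known exactly. Their poses are not given: they have to be found in the camera images.
- tester: battery tester screwed to the bench: grey case 300 (x) x 240 (y) x 70 mm, origin at the centre of its underside, yaw up to 0.35 rad. Four key modules on top, at case x -72 and +36, y +54 and -54 mm; which key is where changes. On its +y side a low tray (edges 32 mm high, out to y 260 mm) carries the battery. Display and two terminal posts (top 82 mm high) along the +x edge of its top
- round_top (a point): centre of the top of the round black key cap, 60 mm across, about 95 mm above the bench when up; the cap stands 20 mm out of its module and moves straight down; z up, x and y parallel to the tester's; press it here
- round_key (a joint): travel of the round key in m: 0 up, grows as it is pressed, stop at 0.012. Spring: 2 N to start moving, about 5 N at half travel, 8 N at the stop; returns by itself. Counts as pressed from 0.0065 on; pushing hard on the stop (25 N) would damage it
- round_latch (a joint): memory latch inside the case under the round key, not visible or touchable, in m: 0 at the start; the key pushes it down after 1 mm of play and it stays there (deepest travel of the key less about 1 mm)
- round_module: aluminium bezel plate 102 x 102 x 5 mm of the round key, fixed on the tester's top; origin at the centre of its underside, 70 mm above the bench; x and y parallel to the tester's
- square_top (a point): centre of the top of the square black key cap, 58 x 58 mm, about 95 mm above the bench when up; the cap stands 20 mm out of its module and moves straight down; z up, x and y parallel to the tester's; press it here
- square_key (a joint): travel of the square key in m: 0 up, grows as it is pressed, stop at 0.012. Spring: 2 N to start moving, about 5 N at half travel, 8 N at the stop; returns by itself. Counts as pressed from 0.0065 on; pushing hard on the stop (25 N) would damage it
- square_latch (a joint): memory latch inside the case under the square key, not visible or touchable, in m: 0 at the start; the key pushes it down after 1 mm of play and it stays there (deepest travel of the key less about 1 mm)
- square_module: aluminium bezel plate 102 x 102 x 5 mm of the square key, fixed on the tester's top; origin at the centre of its underside, 70 mm above the bench; x and y parallel to the tester's
- bar_top (a point): centre of the top of the long bar-shaped black key cap, 32 mm along its module's x and 90 mm along its y, about 95 mm above the bench when up; the cap stands 20 mm out of its module and moves straight down; z up, x and y parallel to the tester's; press it here
- bar_key (a joint): travel of the bar key in m: 0 up, grows as it is pressed, stop at 0.012. Spring: 2 N to start moving, about 5 N at half travel, 8 N at the stop; returns by itself. Counts as pressed from 0.0065 on; pushing hard on the stop (25 N) would damage it
- bar_latch (a joint): memory latch inside the case under the bar key, not visible or touchable, in m: 0 at the start; the key pushes it down after 1 mm of play and it stays there (deepest travel of the key less about 1 mm)
- bar_module: aluminium bezel plate 102 x 102 x 5 mm of the bar key, fixed on the tester's top; origin at the centre of its underside, 70 mm above the bench; x and y parallel to the tester's
- cross_top (a point): centre of the top of the plus-shaped black key cap, 66 mm across with arms 22 mm wide (it would erase the records), about 95 mm above the bench when up; the cap stands 20 mm out of its module and moves straight down; z up, x and y parallel to the tester's; not to be pressed
- cross_key (a joint): travel of the cross key in m: 0 up, grows as it is pressed, stop at 0.012. Spring: 2 N to start moving, about 5 N at half travel, 8 N at the stop; returns by itself. Even 0.003 is too much
- cross_latch (a joint): memory latch inside the case under the cross key, not visible or touchable, in m: 0 at the start; the key pushes it down after 1 mm of play and it stays there (deepest travel of the key less about 1 mm)
- cross_module: aluminium bezel plate 102 x 102 x 5 mm of the cross key, fixed on the tester's top; origin at the centre of its underside, 70 mm above the bench; x and y parallel to the tester's
- battery: grey sealed battery 151 x 65 x 100 mm, 2 kg, loose, standing in the tester's tray 20 mm above the bench; origin at the centre of its underside; the thing being tested, to be left alone
- energizer: black fence energizer with an orange band, 192 x 122 x 103 mm, loose on the bench on the tester's -y side; origin at the centre of its underside; bystander
- screwdriver: screwdriver 200 mm long with a black handle, lying on the bench beyond the tester (+x side); bystander
- spool: white empty wire spool, 70 mm across and 50 mm high, standing on the bench beyond the tester; origin at the centre of its underside; bystander

How it is judged:
On the way, in this order (a step that is already met when the one before it is completed fails the run):
1. the round key has been pressed more than half way down and has come right up again (value of joint round_latch above 0.005 m and value of joint round_key below 0.002 m), for 0.1 s.
2. the square key has been pressed more than half way down and has come right up again (value of joint square_latch above 0.005 m and value of joint square_key below 0.002 m), for 0.1 s.
3. the bar key has been pressed more than half way down and has come right up again (value of joint bar_latch above 0.005 m and value of joint bar_key below 0.002 m), for 0.1 s.
At the end, for the whole second after the job is handed in: The round, square and bar keys have each been pressed more than half way (latches past 5 mm) in that order, all four keys are up again (within 2 mm), the cross key has not been pressed, and battery, energizer, screwdriver and spool are within 20 mm of where they stood (all of step 1 and all of step 2 and all of step 3 and value of joint cross_latch below 0.003 m and value of joint cross_key below 0.002 m and distance of each of battery, energizer, screwdriver, spool from where it was at the start of the episode below 0.02 m); the robot touches nothing.
It fails at once if two keys down at once (both over 3 mm) (value of joint each of round_key, square_key above 0.003 m or value of joint each of round_key, bar_key above 0.003 m or value of joint each of round_key, cross_key above 0.003 m or value of joint each of square_key, bar_key above 0.003 m or value of joint each of square_key, cross_key above 0.003 m or value of joint each of bar_key, cross_key above 0.003 m).
It fails at once if the cross-shaped key pressed (over 3 mm) (value of joint cross_key above 0.003 m).
It fails at once if a key pressed out of order: before its turn, or again after a later one ((value of joint square_latch above 0.005 m and not (value of joint round_latch above 0.005 m)) or (value of joint bar_latch above 0.005 m and not (value of joint square_latch above 0.005 m)) or (value of joint round_key above 0.0065 m and value of joint square_latch above 0.005 m) or (value of joint square_key above 0.0065 m and value of joint bar_latch above 0.005 m)).
It fails at once if a key or the tester's case loaded with more than 25 N (contact force between any of round_module, square_module, bar_module, cross_module and anything else above 25 N or contact force between tester and the arm above 25 N or contact force between tester and the fingers above 25 N).
It fails at once if battery, energizer, screwdriver or spool moved more than 20 mm (distance of any of battery, energizer, screwdriver, spool from where it was at the start of the episode above 0.02 m).
It also fails if it takes over 45 s, if anything falls off the work surface, if the arm or the gripper's body presses on something with over 40 N, if the wrist force passes 120 N, or if a joint passes its speed limit or range.

### The arm

A 6-joint arm with a two-finger parallel gripper is mounted at the origin on the work surface. World frame = base frame: x ahead of the robot, y to its left, z up, the work surface at z = 0. Lengths are in m, angles in rad, forces in N, time in s.
With the tool pointing down it reaches from about 0.2 to 0.875 m from the base axis. Payload 3.4 kg.
Tool frame: the origin (TCP) lies between the finger pads; the fingertips stand 25 mm ahead of it and the grasp point (between the pads) lies 6 mm ahead of it (r.nose_length is the z of the fingertips in the tool frame, in m); z points along the fingers, y is the line along which they close (so a half turn about z gives the same grasp; the last joint's range is limited). The gripper opens to 94 mm and grips with 3 to 60 N. Pads are 16 mm wide; open, the fingers measure 119 mm over their backs; the gripper's body (75 mm by 177 mm) begins 78 mm behind the grasp point.
Start: joints at [-1.221, 0.276, 1.505, -0, 1.361, -0.121], TCP at [0.261, -0.512, 0.23] pointing down, gripper open.
Joint ranges: [-2.89, 2.89], [-0.75, 2.08], [0.22, 2.7], [-1.18, 4.32], [0.11, 2.71], [-2.7, 2.7]. Speed limits (rad/s): [2.57, 2.57, 3.14, 3.14, 3.14, 3.14].

### API

Orientations are given as a unit quaternion [w, x, y, z].
In Python, from plant import r, gripper_to, inverse_kinematics, vision, models, telemetry gives the robot as it stands. Calls block until the motion is done:
- r.move_to(position, orientation): joint-space move of the TCP to a pose.
- r.move_l(position, rot=None, vel=0.15, guard=None): straight line of the TCP; rot=None keeps the orientation; vel is the mean speed in m/s. With guard (N) it stops when the force on the tool has changed by that much, and returns True; else False.
- r.movej(angles): joint-space move.
- gripper_to(opening, f_grip=None): finger opening in m; f_grip is the grip in N (None keeps the last); returns when the fingers have stopped.
- r.hold(seconds).
- inverse_kinematics(position, orientation): joint angles nearest the present ones, or None.
- vision.snapshot(name): name is "side" or "top"; returns the picture (384x512x3 uint8, red, green, blue); there is no depth.
- vision.get_calibration(name): a dict with "fx", "fy", "cx", "cy" (pixels), "position" and "orientation" of the camera in the world. Camera axes: x right, y down, z forward; pixel columns grow to the right and rows downward; lengths in m; the calibration is good to about 2 mm. A picture is of the moment at which its call begins. get_calibration takes no time and is no camera call.
A pose or a line that the arm cannot do raises r.PlanningError and nothing moves.
- r.sign_off(): hands the job in; it is judged then, once.
Trained networks look in the newest picture that a camera, given by its name, has taken for a name from the list of things; names that differ only in an ending like _2 or _b are one class to them, and where a whole thing is asked for, a point or a joint stands for the part that bears it (a point fixed in the world has none). Each returns a list of dicts, best first, with "score" (0 to 1); they miss things now and then, are a little off and sometimes report something else, mostly with a low value. They report only what shows in the picture. A call takes as long as a camera call.
- models.boxes_of(thing, camera): "at" ([x, y, z] in m, in world coordinates, good to about 4 mm: the middle of the surface that is visible of it).
- models.regions_of(thing, camera): "pixels" (384x512 bool, what is visible of it).
- models.mark_of(thing, camera): "at" ([x, y, z] in m, in world coordinates, good to about 4 mm: a listed point, or the origin of a listed thing).
Readings, each from a call of its own:
- telemetry.current_t(): time.
- telemetry.current_joints(): joint angles.
- telemetry.current_dq(): joint speeds.
- telemetry.current_joint_efforts(): joint torques, N m.
- telemetry.current_ee_pos(): TCP position.
- telemetry.current_tool_rot(): TCP orientation.
- telemetry.current_wrist_force(): force on the tool from outside, world axes, zero at the start.
- telemetry.current_torque(): the same for the moment, N m.
- telemetry.current_opening(): finger opening in m.
- telemetry.current_finger_force(): force on a finger pad.
Only numpy, scipy, OpenCV 4.12 (cv2) and the standard library are available. Lean on these libraries where they do the work, as an engineer would, in place of code of your own. Each camera call takes 0.05 s, during which the arm holds its last target. There are 200 camera calls.

## Working session

There is one attempt and no reset: what is moved stays moved. The work goes in short steps, each a Python script; the robot and the scene stay as the last script left them, time stands still between calls to the robot, and variables do not carry over. Pictures are saved under pics/ and viewed, at most 10 in all, crops included, and the job is handed in when it is done.

```bash
mkdir -p pics; python3 - <<'E'
from plant import r, vision, models, telemetry
import cv2
for c in ("top","side"):
    im=vision.snapshot(c); cv2.imwrite(f"pics/{c}0.png",im[:,:,::-1])
    k=vision.get_calibration(c); print(c,k)
    for n in ("round_top","square_top","bar_top","cross_top","tester","battery"):
        print(n,[( [round(float(v),4) for v in d["at"]],round(float(d["score"]),2)) for d in models.mark_of(n,c)[:3]])
print(telemetry.current_t(),telemetry.current_tool_rot())
E
```

```text
top {'fx': 462.6449725104814, 'fy': 462.6449725104814, 'cx': 250.78603377802463, 'cy': 191.95685948630305, 'position': array([ 0.56965236, -0.01577053,  1.03722714]), 'orientation': array([ 0.02098093, -0.7039065 ,  0.70937603, -0.0293443 ])}
round_top [([0.4815, -0.1297, 0.0972], 0.92)]
square_top [([0.5798, -0.1446, 0.0942], 0.96)]
bar_top [([0.4986, -0.0193, 0.0913], 0.68)]
cross_top [([0.6036, -0.043, 0.0901], 0.81), ([0.7701, -0.0762, -0.0015], 0.22)]
tester [([0.5587, -0.0898, 0.0023], 0.97)]
battery [([0.5667, 0.0912, 0.0195], 0.62)]
side {'fx': 431.39215455617324, 'fy': 431.39215455617324, 'cx': 255.40433716975645, 'cy': 188.27439161700892, 'position': array([ 0.41411172, -0.5732777 ,  0.75796166]), 'orientation': array([-0.35978859,  0.91768378, -0.15681042,  0.06179927])}
round_top [([0.4788, -0.1301, 0.0959], 0.62)]
square_top [([0.5844, -0.1453, 0.099], 0.58)]
bar_top [([0.498, -0.0212, 0.0935], 0.95)]
cross_top [([0.6038, -0.0396, 0.0937], 0.84)]
tester [([0.5589, -0.0884, 0.0053], 0.74)]
battery [([0.5638, 0.0947, 0.0196], 0.88)]
0.7 [8.13566436e-05 9.72424438e-01 2.33218149e-01 1.36500086e-05]
```

View pics/top0.png

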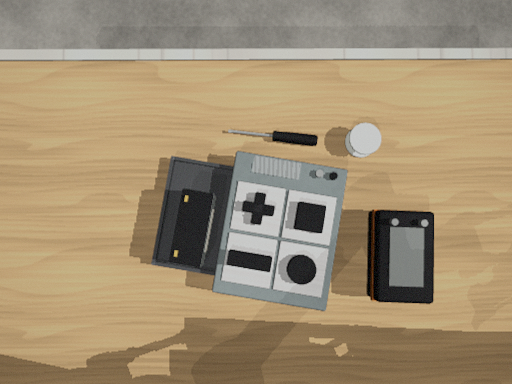

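View pics/side0.png

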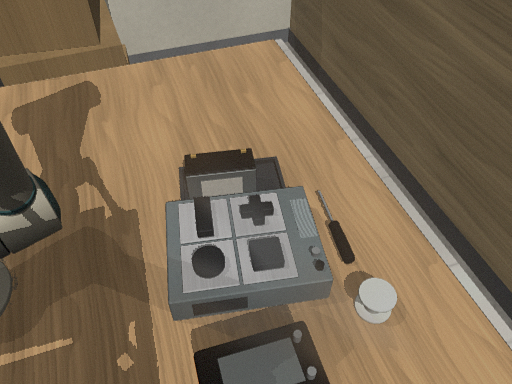

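The top picture shows round at (301,269), square (310,217), bar (249,261) and cross (258,207). These match what the networks report. I'll fit the known key layout to those points, then start with the round key.

```bash
cat >h.py <<'E'
from plant import r, gripper_to, telemetry, vision, models
import numpy as np
from scipy.spatial.transform import Rotation as R
L=np.array([[-72,-54],[36,-54],[-72,54],[36,54]])/1000
P=np.array([[.4802,-.1299],[.5821,-.145],[.4983,-.0203],[.6037,-.0413]])
a=L-L.mean(0); b=P-P.mean(0)
yaw=np.arctan2((a[:,0]*b[:,1]-a[:,1]*b[:,0]).sum(),(a*b).sum())
c,s=np.cos(yaw),np.sin(yaw)
K=dict(zip(["round","square","bar","cross"],P.mean(0)+a@np.array([[c,s],[-s,c]])))
q=np.roll((R.from_euler("z",yaw)*R.from_euler("x",np.pi)).as_quat(),1)
N=r.nose_length
def z(): return telemetry.current_ee_pos()[2]-N
def f(): return np.round(telemetry.current_wrist_force(),2)
def press(k, travel=.0095):
    x,y=K[k]; r.move_to([x,y,.15+N],q)
    r.move_l([x,y,.105+N],vel=.06); r.hold(.3); print(k,"above",telemetry.current_ee_pos(),f())
    hit=r.move_l([x,y,.085+N],vel=.012,guard=1.5); z0=z(); print("contact",hit,z0,f())
    if hit:
        zt=min(z0,.0965)-travel
        g=r.move_l([x,y,zt+N],vel=.012,guard=9); r.hold(.2); print("down",g,z(),f())
    r.move_l([x,y,.15+N],vel=.05); r.hold(.3); print("up",f(),telemetry.current_t())
E
python3 - <<'E'
from h import *
print(yaw,K,np.abs(P-np.array(list(K.values()))).max(),N)
gripper_to(0,5); print(telemetry.current_opening())
press("round")
import cv2
cv2.imwrite("pics/s1.png",vision.snapshot("side")[:,:,::-1])
E
```

```text
-0.1783048006832374 {'round': array([ 0.47835361, -0.12769135]), 'square': array([ 0.58464135, -0.14684639]), 'bar': array([ 0.49750865, -0.02140361]), 'cross': array([ 0.60379639, -0.04055865])} 0.0025413502553156553 0.025
0.0005136332167587305
round above [ 0.47851812 -0.12776315  0.13030609] [ 0.36 -0.2  -0.04]
contact True 0.09407514331039193 [ 0.12 -0.33  2.4 ]
down False 0.0849071146294342 [-0.57  0.26  7.43]
up [0.04 0.81 0.44] 8.7917
```

The round key bottomed at 7.4 N, which is about 10 mm of travel, and was released. On to the square and bar keys.

```bash
python3 - <<'E'
from h import *
press("square")
E
```

```text
square above [ 0.58480142 -0.1469141   0.13031288] [1.41 0.3  0.94]
contact True 0.09402499350394941 [0.35 0.92 2.39]
down False 0.08505053590964415 [-0.57  0.18  6.69]
up [ 0.49 -0.04  0.27] 14.3833
```

View pics/s1.png

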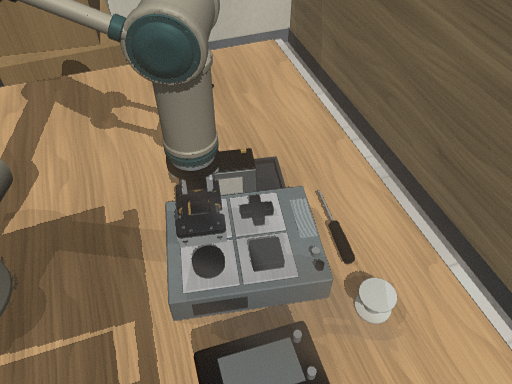

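The round key at (208,262) is up again, and nothing around the tester has moved. The square key's force, 6.7 N, also shows a full press. Next is the bar.

```bash
python3 - <<'E'
from h import *
press("bar")
p=telemetry.current_ee_pos(); r.move_l([p[0],p[1],.26],vel=.1)
r.movej([-1.221,.276,1.505,0,1.361,-.121]); r.hold(.3)
import cv2
cv2.imwrite("pics/e.png",np.hstack([vision.snapshot("top")[80:320,130:450],vision.snapshot("side")[120:360,130:450]])[:,:,::-1])
for n in ("battery","round_top","square_top","bar_top","cross_top"): print(n,[d["at"] for d in models.mark_of(n,"top")[:1]])
print(f(),telemetry.current_t())
E
```

```text
bar above [ 0.49769057 -0.02140877  0.1303147 ] [0.23 0.08 0.35]
contact True 0.09407457826126664 [ 0.88 -0.25  2.63]
down False 0.08491635229323571 [-0.12  0.76  6.28]
up [ 0.34  0.49 -0.05] 20.0833
battery [[0.5695, 0.0912, 0.0221]]
round_top [[0.477, -0.1294, 0.0961]]
square_top [[0.5823, -0.1452, 0.093]]
bar_top [[0.4987, -0.0235, 0.0942]]
cross_top [[0.6032, -0.0458, 0.0893]]
[ 0.7  -1.51  0.06] 23.7
```

View pics/e.png

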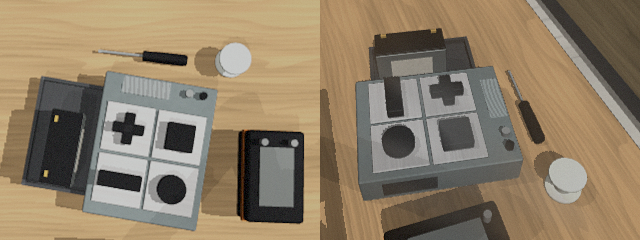

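Both crops show all four keys up and the battery, energizer, screwdriver and spool where they were. The arm is clear of everything.

```bash
python3 -c "
from plant import r
print(r.sign_off())"
```

```text
the job is handed in; nothing more can be done
None
```

I pressed the round, square and bar keys once each in that order, about 9 mm down at 6–7.5 N and fully released. The cross key and the things around the tester were left alone, and the job was handed in just after 23.7 s; the hand-in call did not return a verdict.

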